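# Sort the appraisal pad and show the tweezers to the inspection camera

## Robot

A 6-joint arm with a two-finger parallel gripper is mounted at the origin on a cart in front of the work surface, level with it; the furniture and walls round the work are solid. World frame = base frame: x ahead of the robot, y to its left, z up, the work surface at z = 0. Lengths are in mm, angles in rad, forces in N, time in s.
With the tool pointing down it reaches from about 350 to 775 mm from the base axis. Payload 7.3 kg.
Tool frame: the origin (TCP) lies at the very end of the fingers, on their centre line; the grasp point (between the pads) lies 19 mm behind it; z points along the fingers, y is the line along which they close (so a half turn about z gives the same grasp; the last joint's range is limited). The gripper opens to 92 mm and grips with 3 to 60 N. Pads are 19 mm wide; open, the fingers measure 130 mm over their backs; the gripper's body (75 mm by 190 mm) begins 47 mm behind the grasp point.
Start: joints at [-1.488, 0.342, 1.524, -0, 1.275, -0.146], TCP at [119.096, -511.333, 226.741] pointing down, gripper open.
Joint ranges: [-2.53, 2.53], [-0.77, 2.02], [0.04, 2.7], [-1, 4.14], [0.28, 2.66], [-3.11, 3.11]. Speed limits (rad/s): [2.57, 2.57, 3.14, 3.14, 3.14, 3.14].

## Interface

Orientations are given as [roll, pitch, yaw] about the fixed x, y, z axes, in that order (R = Rz(yaw) Ry(pitch) Rx(roll)).
In Python, from plant import * gives the robot as it stands.
- The arm moves only by the tool arm_command, never from a script. Its arguments are lists of equal length, an entry for each row: "gripper": the finger opening in mm, from 0 to 91.8; "dp": the shift along the tool's x, y, z in units of 25 mm (1.0 is 25 mm), a list of three; "twist": the turn about the tool's z in units of 5 degrees (1.0 is 5 degrees). A call has exactly 5 rows; each row shifts and turns the commanded pose from where the row before left it, along the tool's axes as they then stand; what a row does not reach is not made up. A row lasts 1/8 s, in which the tool goes at most 62.5 mm and 10.7 degrees, less where a joint would pass 70% of its speed; a pose out of reach is approached as far as the arm can. A call is refused whole if a number of a shift passes 1 or a number of a turn 1, either way. A call with a gripper value outside its range is refused whole. The fingers move at their own pace and stop on an object; the grip force is fixed at half the most. Time passes only in rows, so rows that do not move let the fingers close, or fill a call up. It gives the time, the measured TCP pose, the force, the opening and the grip force at its end, in the units of the state.
- get_obs(): the state, without advancing time (a new reading comes with each control period).
- capture(name): name is "scene" or "top"; returns the picture (420x560x3 uint8, red, green, blue); there is no depth.
- get_calibration(name): a dict with "mtx" (3x3 intrinsics, pixels), "dist_coeffs" ([k1, k2, p1, p2, k3] as OpenCV has them; the pictures are not rectified), "position" and "attitude" of the camera in the world. Camera axes: x right, y down, z forward; pixel columns grow to the right and rows downward; lengths in mm; the calibration is good to about 2 mm. A picture is of the moment at which its call begins. get_calibration takes no time and is no camera call.
- close_job(): hands the job in; it is judged then, once.
The state is a dict: "time": time; "joint_positions": joint angles; "dq": joint speeds; "tau": joint torques, N m; "tool_pos": TCP position; "tcp_rot": TCP orientation; "contact_force": force on the tool from outside, world axes, zero at the start; "moment": the same for the moment, N m; "grip_width": finger opening in mm; "finger_force": force on a finger pad.
Only numpy, scipy, OpenCV 4.12 (cv2) and the standard library are available. Lean on these libraries where they do the work, as an engineer would, in place of code of your own. Each camera call takes 0.05 s, during which the arm holds its last target. There are 200 camera calls.

## Task

Clear the grey sorting pad: set the glass jar from it down upright in the tray where another jar already stands (do not drop it) and lay the penlight in the tray where the pen lies; leave that other jar and the pen in their trays, and the loupe where it is on the pad. Then pick up the tweezers and hold them up to the inspection camera for a straightness check: their middle straight in front of the lens at lens height, 16 cm from the lens face, level and broadside on (lengthwise square across the line of sight, either way round). Finish there, still holding the tweezers motionless in the air.

Things in the scene. Friction and masses are not known exactly. Their poses are not given: they have to be found in the camera images.
- jar_mid (a point): Middle of the glass jar to be sorted: upright cylinder 38 mm in diameter, 43 mm high, clear glass with a black screw cap (cap as wide as the jar, its top 11 mm); 45 g. Starts upright on the pad. This point is 21.5 mm above its underside; z up along its axis.
- penlight_mid (a point): Middle of the penlight: plain black rod, 135 mm long, 14 mm wide, 14 to 16 mm high, 50 g, lying on the pad. Its length is along this frame's y, z up; the point is on the middle of its length, 8 mm above its underside.
- tweezers_mid (a point): Middle of the steel tweezers lying flat on the pad: 162 mm long (along this frame's y), about 12 mm wide at the middle (x; grasp across this), 10 mm high (z up), 22 g, tapering to the tips. The point is at mid-length, near the centre of mass, 5 mm above the underside. They behave as one rigid piece when gripped.
- loupe_mid (a point): The folded loupe on the pad, a drop-shaped metal thing 44 x 27 x 14 mm; to be left where it is.
- pad: Thin grey sorting pad with a fine dark border line, 270 (x) x 360 (y) x 4 mm, fixed; origin under its centre on the desk. Its top is 4 mm above the desk. Jar, penlight, tweezers and loupe lie on it side by side in mixed order, about 90 mm apart (centres) along its y, the long ones roughly along its x.
- jar_tray: Open wooden tray for jars, fixed, 190 (x) x 140 (y) x 30 mm outside, walls and floor 5 mm, grey lining; origin under its centre on the desk. Another jar already stands near its +x (far) end; the -x half is free.
- sorted_jar_mid (a point): Middle (21.5 mm above its underside) of the jar that already stands in the jar tray, the same size as the other one.
- tool_tray: Open wooden tray for writing and lighting sticks, fixed, 210 (x) x 140 (y) x 24 mm outside, walls and floor 5 mm, grey lining; origin under its centre on the desk. A pen lies in it along x, near its +y side; the rest is free. The two trays stand one to the left and one to the right of the pad; either may be on either side.
- pen_mid (a point): Middle of the slim pen (145 mm long, 12 mm wide, 9 mm high) that already lies in the tool tray.
- lens (a point): Centre of the lens face of the inspection camera, a grey box head 44 mm wide and high on a round-footed stand, fixed at the back of the desk. It looks along its own -x axis (towards the robot side), y across its view, z up; the lens axis is level, 200 mm above the desk. The stand's post is 75 mm behind the lens face and reaches 247 mm up; the foot is 116 mm across, centred 50 mm behind the lens face.
- view_point (a point): The point 160 mm straight out from the lens face on the lens axis, 200 mm above the desk: where the middle of the tweezers is to be held. Same axes as the camera: x is the line of sight, y is across the view.

How it is judged (in metres and radians):
On the way, in this order (a step that is already met when the one before it is completed fails the run):
1. the jar stands released and upright in the jar tray and the penlight lies released in the tool tray (x of jar_mid in the frame of jar_tray between -0.085 and 0.085 m and y of jar_mid in the frame of jar_tray between -0.06 and 0.06 m and z of jar_mid in the frame of jar_tray below 0.04 m and angle between jar_mid's own z axis and vertical below 0.2 rad and contact force between each of jar, penlight and the fingers below 0.1 N and x of penlight_mid in the frame of tool_tray between -0.095 and 0.095 m and y of penlight_mid in the frame of tool_tray between -0.06 and 0.06 m and z of penlight_mid in the frame of tool_tray below 0.024 m), for 0.3 s.
2. the tweezers are held up before the lens (distance between tweezers_mid and view_point below 0.03 m and angle between the y axis of tweezers_mid and the y axis of lens, either way round below 0.21 rad and angle between tweezers_mid's own z axis and vertical below 0.35 rad and contact force between tweezers and the fingers above 0.5 N and linear speed of tweezers below 0.04 m/s), for 0.3 s.
At the end, for the whole second after the job is handed in: Tweezers gripped and still, middle within 30 mm of the view point, level and within 12 degrees of square across the view; jar upright in its tray and penlight in the tool tray, released; other jar standing and pen in their trays; loupe within 25 mm of its start (all of step 1 and all of step 2 and linear speed of each of jar, penlight below 0.03 m/s and x of sorted_jar_mid in the frame of jar_tray between -0.09 and 0.09 m and y of sorted_jar_mid in the frame of jar_tray between -0.065 and 0.065 m and z of sorted_jar_mid in the frame of jar_tray below 0.04 m and angle between sorted_jar_mid's own z axis and vertical below 0.2 rad and x of pen_mid in the frame of tool_tray between -0.1 and 0.1 m and y of pen_mid in the frame of tool_tray between -0.065 and 0.065 m and z of pen_mid in the frame of tool_tray below 0.03 m and distance of loupe_mid from where it was at the start of the episode below 0.025 m); the arm keeps its last pose, push and grip.
It fails at once if the glass jar let go from more than about 6 cm up (height (world z) of jar_mid above 0.09 m and contact force between jar and the fingers below 0.02 N).
It fails at once if the jar already sorted is knocked over (angle between sorted_jar_mid's own z axis and vertical above 0.7 rad).
It fails at once if the loupe is shoved away (distance of loupe_mid from where it was at the start of the episode above 0.04 m).
It also fails if it takes over 64 s, if anything falls off the work surface, if the arm or the gripper's body presses on something with over 40 N, if the wrist force passes 120 N, or if a joint passes its speed limit or range.

## Working session

There is one attempt and no reset: what is moved stays moved. The work goes in short steps, Python scripts to look and compute and a tool call to move; the robot and the scene stay as the last step left them, time stands still between calls to the robot, and variables do not carry over. Pictures are saved under pics/ and viewed, at most 10 in all, crops included, and the job is handed in when it is done.

Besides the shell and the picture viewer there is one more tool, called after "Emit:" as name(argument=value, ...) on one line, values as JSON. arm_command: Moves the arm, as the interface text tells. Its arguments: {"type":"object","properties":{"gripper":{"type":"array"},"dp":{"type":"array"},"twist":{"type":"array"}},"required":["gripper","dp","twist"]}

```bash
mkdir -p pics; ls; python3 - <<'E'
from plant import *
import cv2
for n in("top","scene"):
    cv2.imwrite(f"pics/{n}0.png",capture(n)[:,:,::-1]); c=get_calibration(n); print(n,c)
o=get_obs();print(o)
E
```

```text
pics
top {'mtx': array([[530.23919981,   0.        , 277.00436495],
       [  0.        , 530.23919981, 208.01247905],
       [  0.        ,   0.        ,   1.        ]]), 'dist_coeffs': array([-0.11390246,  0.        ,  0.        ,  0.        ,  0.        ]), 'position': array([ 483.45097207,    6.45324016, 1688.00460479]), 'attitude': array([-3.07633534,  0.00384541, -1.55043518])}
scene {'mtx': array([[387.60945488,   0.        , 283.42697139],
       [  0.        , 387.60945488, 208.21283179],
       [  0.        ,   0.        ,   1.        ]]), 'dist_coeffs': array([-0.02164783,  0.        ,  0.        ,  0.        ,  0.        ]), 'position': array([ 465.87632444, -969.46698883,  664.52232047]), 'attitude': array([-2.05701678, -0.0114003 , -0.11270363])}
{'time': 0.1, 'joint_positions': array([-1.48801006e+00,  3.42648105e-01,  1.52489157e+00, -1.66559937e-05,
        1.27542386e+00, -1.46010242e-01]), 'dq': array([ 0.00198418, -0.00289174, -0.00140463, -0.00203907, -0.00170695,
       -0.00186933]), 'tau': array([ 7.45725865e-04, -4.32007456e+01, -2.44693512e+01,  7.18962145e-02,
        5.26464335e-02, -4.60534523e-05]), 'tool_pos': array([ 119.0544748 , -510.95556228,  226.12747894]), 'tcp_rot': array([-3.14023405e+00, -1.83692802e-04,  2.28801244e-01]), 'contact_force': array([ 0.2122436 , -0.19299053, -0.11903152]), 'moment': array([ 0.051771  ,  0.05107662, -0.00720549]), 'finger_force': 0.0, 'grip_width': 92.00412150534837}
```

View pics/top0.png

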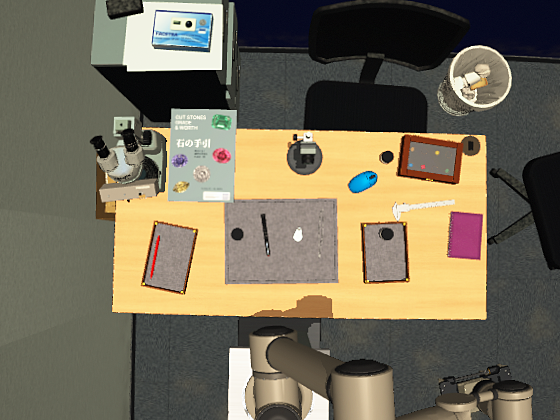

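View pics/scene0.png

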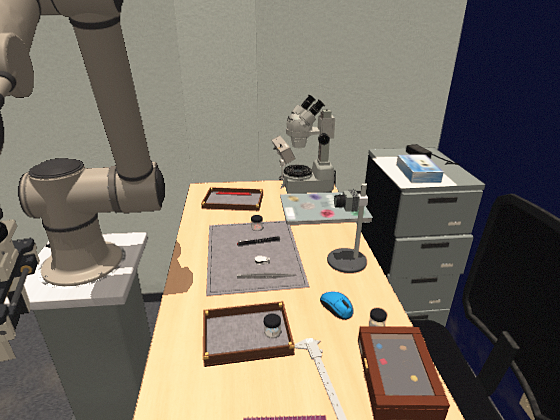

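The top view has +x up and +y left. The pad holds the jar (237,234), penlight (267,234), loupe (298,234) and tweezers (~320,233). The tool tray with the red pen is at (170,258), the jar tray at (386,253) and the camera at (305,152).

```bash
cat > h.py <<'E'
import numpy as np, cv2
from scipy.spatial.transform import Rotation as R
from plant import *
def cal(n):
    c=get_calibration(n); return c["mtx"],c["dist_coeffs"],c["position"],R.from_euler("xyz",c["attitude"]).as_matrix()
def p2w(uv,z,n="top"):
    K,D,p,A=cal(n); q=cv2.undistortPoints(np.array(uv,float).reshape(-1,1,2),K,D)[:,0]
    d=np.c_[q,np.ones(len(q))]@A.T; return p+d*((z-p[2])/d[:,2])[:,None]
def w2p(P,n="top"):
    K,D,p,A=cal(n); P=np.array(P,float).reshape(-1,3); q=(P-p)@A
    return cv2.projectPoints(q,np.zeros(3),np.zeros(3),K,D)[0][:,0]
E
python3 - <<'E'
from h import *
im=cv2.imread("pics/top0.png")
cv2.imwrite("pics/c1.png",cv2.resize(im[190:290,215:345],None,fx=6,fy=6,interpolation=cv2.INTER_CUBIC))
cv2.imwrite("pics/c2.png",np.vstack([cv2.resize(im[215:300,135:205],None,fx=3.5,fy=3.5),cv2.resize(im[215:300,355:425],None,fx=3.5,fy=3.5)])) 
g=cv2.cvtColor(im,6)
def blob(x0,y0,x1,y1,f,z,nm):
    m=f[y0:y1,x0:x1].astype(np.uint8); n,l,s,c=cv2.connectedComponentsWithStats(m); i=1+s[1:,4].argmax()
    ys,xs=np.where(l==i); P=p2w(np.c_[xs+x0,ys+y0],z)[:,:2]; m=P.mean(0); w,v=np.linalg.eigh(np.cov(P.T)); d=v[:,1]*np.sign(v[0,1])
    t=(P-m)@d; e=(P-m)@v[:,0]; print(nm,len(xs),(xs.mean()+x0,ys.mean()+y0),m,"mid",m+d*(t.max()+t.min())/2,"len",np.ptp(t),np.ptp(e),"ang",np.degrees(np.arctan2(d[1],d[0])))
blob(228,222,248,245,g<60,47,"jar")
blob(255,205,280,262,g<75,15,"penlight")
blob(290,222,306,246,g>190,14,"loupe")
blob(375,222,400,245,g<50,48,"sortedjar")
b=im.astype(int); blob(140,220,200,290,(b[...,2]-b[...,1]>90),12,"pen")
for nm,pts,z in(("pad",[(225,199),(337,199),(338,283),(225,283)],4),("jt",[(362,223),(408,222),(410,282),(364,284)],30),("tt",[(156,221),(199,230),(187,294),(142,286)],24)): 
    w=p2w(pts,z);print(nm,w.round(0)[:,:2].tolist(),w.mean(0))
E
```

```text
jar 112 (np.float64(236.78571428571428), np.float64(233.78571428571428)) [508.10758554 137.78868646] mid [507.52447608 137.06394318] len 35.72518837599404 35.222113235269504 ang 51.18075530815417
penlight 114 (np.float64(264.44736842105266), np.float64(228.75438596491227)) [526.29377001  53.39067045] mid [520.94781042  52.52552394] len 106.16208705450097 11.780424934658985 ang 9.192584741526273
loupe 97 (np.float64(297.69072164948454), np.float64(234.7422680412371)) [509.53046287 -51.8457663 ] mid [511.98868911 -52.26562235] len 44.55652149737814 28.472468875047213 ang -9.692384896706335
sortedjar 112 (np.float64(386.7142857142857), np.float64(233.60714285714286)) [ 517.74022985 -327.0959369 ] mid [ 518.1143504  -326.77580889] len 35.70908284252148 36.130053587624786 ang 40.552989664680766
pen 113 (np.float64(154.53097345132744), np.float64(255.79646017699116)) [433.05349005 400.74218256] mid [432.14602272 400.89012039] len 135.44161847301027 9.11566601707121 ang -9.259065165210561
pad [[619.0, 182.0], [626.0, -176.0], [359.0, -183.0], [352.0, 175.0]] [ 4.89133369e+02 -4.06456159e-01  4.00000000e+00]
jt [[550.0, -252.0], [556.0, -398.0], [368.0, -406.0], [360.0, -261.0]] [ 458.30542047 -329.43883799   30.        ]
tt [[543.0, 397.0], [518.0, 259.0], [316.0, 292.0], [337.0, 435.0]] [428.69736553 345.62915161  24.        ]
```

View pics/c1.png

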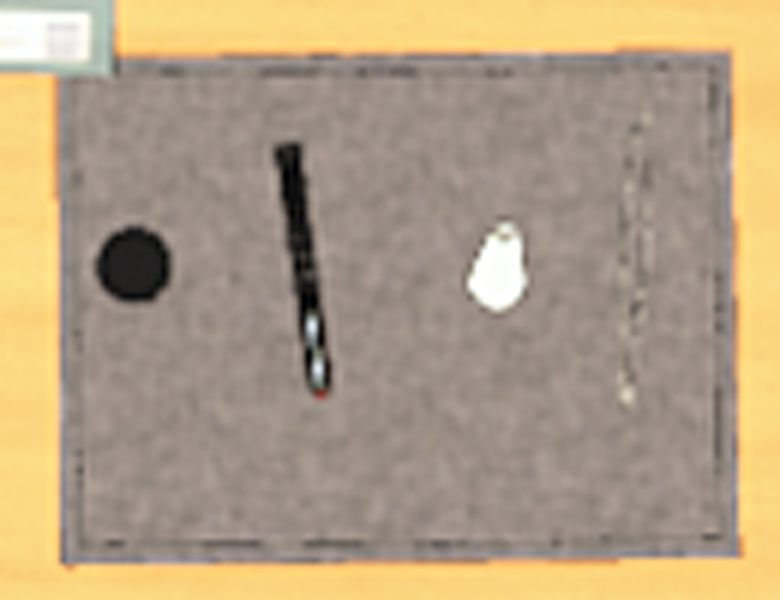

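View pics/c2.png

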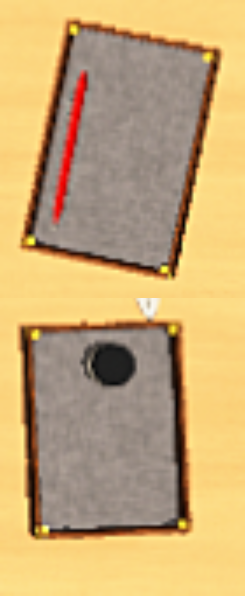

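The crop shows the jar at (135,265), the penlight from (288,145) to (320,397), the loupe at (500,268) and the tweezers from about (643,112) to (627,405). The tray crop shows the pen on the tool tray's left side and the sorted jar at the far end of its tray. Next I'll find the lens and check against the scene view.

```bash
python3 - <<'E'
from h import *
t=cv2.imread("pics/top0.png");s=cv2.imread("pics/scene0.png")
a=cv2.resize(t[120:180,275:335],(400,400),interpolation=2) # x6.667
b=cv2.resize(s[180:280,305:385],(400,500),interpolation=2) # x5
c=np.zeros((500,800,3),np.uint8);c[:400,:400]=a;c[:,400:]=b
cv2.imwrite("pics/c3.png",c)
f=lambda x,y:(215+(x+.5)/6-.5,190+(y+.5)/6-.5)
for nm,e,z in(("penl",[f(288,143),f(320,397)],12),("tw",[f(643,110),f(627,407)],9)):
    w=p2w(e,z);d=w[0]-w[1];print(nm,w.round(1).tolist(),w.mean(0),np.linalg.norm(d),np.degrees(np.arctan2(d[1],d[0])))
    print(w2p(w,"scene"))
print(w2p([[507.5,137,47]],"scene"))
E
```

```text
penl [[574.8, 60.4, 12.0], [441.5, 40.7, 12.0]] [508.11991849  50.56292064  12.        ] 134.73938329484963 8.420054780263218
[[278.64160974 237.70045265]
 [236.09530183 243.30382887]]
tw [[596.2, -126.9, 9.0], [439.4, -120.9, 9.0]] [ 517.76614098 -123.90339274    9.        ] 156.94536434221956 -2.1776406421878587
[[293.3856702  274.66496734]
 [235.69019145 276.78890633]]
[[255.80245092 217.14460655]]
```

View pics/c3.png

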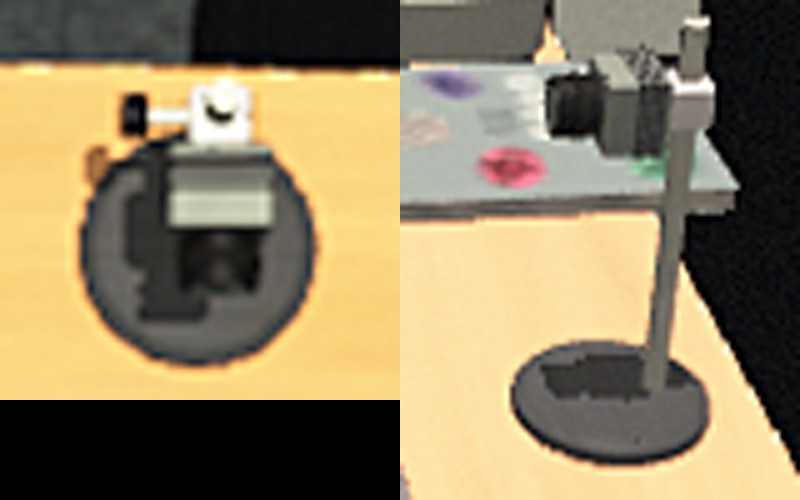

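The camera crop shows the foot centred at (200,250), the head from x=170 to 273 (z≈222), the barrel front at about (220,293) and the post top at about (221,108). In the scene half, the lens face is at about (549,105) and the post base at about (655,388).

```bash
python3 - <<'E'
from h import *
f=lambda x,y:(275+(x+.5)/6.6667-.5,120+(y+.5)/6.6667-.5)
F=p2w([f(199.5,250)],8)[0]; print("foot",F,"size",p2w([f(82,250),f(317,250)],8)[:,1])
L=p2w([f(220,293)],205)[0]; print("lens front",L)
print("head sides",p2w([f(170,222),f(273,224),f(170,150),f(271,150)],222))
P=p2w([f(220,108)],247)[0]; print("post",P)
sc=lambda x,y:(305+(x-400+.5)/5-.5,180+(y+.5)/5-.5)
print("post base scene",p2w([sc(655,388)],8,"scene"))
# scene: lens face at z=200 
print("lens scene",p2w([sc(549,106)],200,"scene"))
for L in ([L[0],L[1],200],): print(w2p([L],"scene"),sc(549,105))
d=F-P;print("axis",np.degrees(np.arctan2(d[1],d[0])))
# tray angles, offsets
j=p2w([(362,223),(408,222),(410,282),(364,284)],30)[:,:2];print(j)
E
```

```text
foot [758.11644594 -69.46790912   8.        ] size [ -13.09334948 -125.89444156]
lens front [707.70670067 -69.53462247 205.        ]
head sides [[734.72810482 -47.24749952 222.        ]
 [734.79168335 -90.4359535  222.        ]
 [765.30346541 -46.74624727 222.        ]
 [766.20692826 -89.16380863 222.        ]]
post [778.52755248 -66.21300658 247.        ]
post base scene [[789.65548692 -61.41061803   8.        ]]
lens scene [[710.38016751 -67.00012359 200.        ]]
[[333.63435383 201.26734205]] (334.4, 200.6)
axis -170.93948931931402
[[ 549.92701126 -252.3671087 ]
 [ 555.82939838 -398.10879564]
 [ 367.85382554 -406.15080433]
 [ 359.61144668 -261.12864329]]
```

Lens ≈ (709,-69,200) with a nearly square axis, so the view point is about (549,-72,200). The jar is at (507.5,137), matching its 38 mm diameter. The penlight is at (508,50.5), 135 mm long at 8.4°. The tweezers are at (518,-124) at -2°. All are consistent with the given sizes and spacing. I'll turn the tool to yaw 0 and move towards the jar.

Emit:
arm_command(gripper=[70,70,70,70,70], dp=[[1,-1,0],[1,-1,0],[1,-1,0],[1,-1,0],[1,-1,0]], twist=[0.9,0.9,0.82,0,0])

```text
time: 0.72
tool_pos: [232.5, -375.0, 226.5]
tcp_rot: [-3.141, 0.0, -0.0]
contact_force: [0.1, -0.4, -0.3]
grip_width: 70.0
finger_force: 0.0
```

Emit:
arm_command(gripper=[70,70,70,70,70], dp=[[1,-1,0],[1,-1,0],[1,-1,0],[1,-1,0],[1,-1,0]], twist=[0,0,0,0,0])

```text
time: 1.35
tool_pos: [357.5, -250.1, 226.5]
tcp_rot: [-3.141, 0.0, 0.0]
contact_force: [0.5, -0.1, -0.1]
grip_width: 69.9
finger_force: 0.0
```

Emit:
arm_command(gripper=[70,70,70,70,70], dp=[[1,-1,0],[1,-1,0],[1,-1,0],[1,-1,0],[1,-1,0]], twist=[0,0,0,0,0])

```text
time: 1.98
tool_pos: [482.4, -125.1, 226.4]
tcp_rot: [-3.141, 0.001, 0.0]
contact_force: [0.3, -0.2, 0.3]
grip_width: 70.4
finger_force: 0.0
```

Emit:
arm_command(gripper=[70,70,70,70,70], dp=[[0,-1,0],[0,-1,0],[0,-1,0],[0,-1,0],[0,-1,0]], twist=[0,0,0,0,0])

```text
time: 2.6
tool_pos: [481.5, -0.2, 226.4]
tcp_rot: [-3.142, 0.001, 0.0]
contact_force: [-0.3, 0.2, 0.1]
grip_width: 70.3
finger_force: 0.0
```

Emit:
arm_command(gripper=[70,70,70,70,70], dp=[[0.21,-1,0.6],[0.21,-1,0.6],[0.21,-1,0.6],[0.21,-1,0.6],[0.2,-1,0.6]], twist=[0,0,0,0,0])

```text
time: 3.22
tool_pos: [507.7, 124.7, 150.9]
tcp_rot: [3.141, 0.001, 0.0]
contact_force: [-0.5, 0.4, -0.7]
grip_width: 69.7
finger_force: 0.0
```

Emit:
arm_command(gripper=[70,70,70,70,70], dp=[[0,-0.5,0.8],[0,0,1],[0,0,1],[0,0,1],[0,0,0.8]], twist=[0,0,0,0,0])

```text
time: 3.85
tool_pos: [507.2, 136.4, 35.3]
tcp_rot: [3.141, 0.002, 0.0]
contact_force: [-0.0, 0.3, -0.2]
grip_width: 70.0
finger_force: 0.0
```

Emit:
arm_command(gripper=[70,70,25,25,25], dp=[[0,0,0.5],[0,0,0.38],[0,0,0],[0,0,0],[0,0,0]], twist=[0,0,0,0,0])

```text
time: 4.47
tool_pos: [508.2, 136.5, 15.3]
tcp_rot: [-3.142, -0.001, 0.0]
contact_force: [-0.1, 0.3, 0.2]
grip_width: 44.4
finger_force: 0.0
```

Emit:
arm_command(gripper=[25,25,25,25,25], dp=[[0,0,0],[0,0,0],[0,0,0],[0,0,-0.2],[0,0,-0.4]], twist=[0,0,0,0,0])

```text
time: 5.1
tool_pos: [507.3, 136.3, 29.6]
tcp_rot: [3.141, 0.001, 0.0]
contact_force: [-0.8, 1.2, 0.2]
grip_width: 37.6
finger_force: 30.0
```

The jar is gripped at 37.6 mm and 30 N. Now I'll carry it to the jar tray.

Emit:
arm_command(gripper=[25,25,25,25,25], dp=[[0,0,-1],[0,0.3,-1],[0,0.7,-1],[0,1,-0.2],[0,1,0]], twist=[0,0,0,0,0])

```text
time: 5.72
tool_pos: [508.1, 60.8, 110.9]
tcp_rot: [3.141, -0.002, 0.001]
contact_force: [-0.4, -0.7, -0.4]
grip_width: 37.6
finger_force: 30.0
```

Emit:
arm_command(gripper=[25,25,25,25,25], dp=[[-0.25,1,0],[-0.25,1,0],[-0.25,1,0],[-0.25,1,0],[-0.25,1,0]], twist=[0,0,0,0,0])

```text
time: 6.35
tool_pos: [476.3, -64.4, 110.2]
tcp_rot: [3.141, -0.0, 0.0]
contact_force: [1.1, 0.0, -1.1]
grip_width: 38.0
finger_force: 30.0
```

Emit:
arm_command(gripper=[25,25,25,25,25], dp=[[-0.25,1,0],[-0.25,1,0],[-0.25,1,0],[-0.25,1,0],[-0.25,1,0]], twist=[0,0,0,0,0])

```text
time: 6.98
tool_pos: [445.1, -189.4, 110.2]
tcp_rot: [3.141, -0.0, 0.0]
contact_force: [0.4, -0.1, -0.3]
grip_width: 37.5
finger_force: 30.0
```

Emit:
arm_command(gripper=[25,25,25,25,25], dp=[[-0.25,1,0],[-0.25,1,0],[-0.25,1,0],[-0.25,1,0],[-0.25,1,0]], twist=[0,0,0,0,0])

```text
time: 7.6
tool_pos: [413.8, -314.4, 110.2]
tcp_rot: [3.141, -0.0, 0.0]
contact_force: [0.1, 0.7, -0.5]
grip_width: 37.3
finger_force: 30.0
```

Emit:
arm_command(gripper=[25,25,25,25,25], dp=[[0,0.7,0],[0,0,0.5],[0,0,1],[0,0,0.8],[0,0,0.5]], twist=[0,0,0,0,0])

```text
time: 8.22
tool_pos: [413.8, -329.5, 38.1]
tcp_rot: [-3.14, 0.002, 0.001]
contact_force: [-0.8, -0.5, -1.2]
grip_width: 37.4
finger_force: 30.0
```

Emit:
arm_command(gripper=[25,25,25,25,25], dp=[[0,0,0.4],[0,0,0.3],[0,0,0.14],[0,0,0.06],[0,0,0]], twist=[0,0,0,0,0])

```text
time: 8.85
tool_pos: [414.2, -331.3, 17.5]
tcp_rot: [3.141, -0.0, 0.0]
contact_force: [0.9, -0.4, -0.6]
grip_width: 37.6
finger_force: 30.0
```

Emit:
arm_command(gripper=[25,25,25,25,25], dp=[[0,0,0.04],[0,0,0.02],[0,0,0.02],[0,0,0.02],[0,0,0]], twist=[0,0,0,0,0])

```text
time: 9.48
tool_pos: [414.3, -331.3, 16.2]
tcp_rot: [3.141, -0.001, 0.0]
contact_force: [-3.0, 3.2, 12.9]
grip_width: 37.4
finger_force: 30.0
```

The contact force of 13 N shows the jar is resting on the tray floor. I'll release it, lift, and head for the penlight.

Emit:
arm_command(gripper=[55,60,60,60,60], dp=[[0,0,0],[0,0,0],[0,0,0],[0,0,-0.4],[0,0,-0.8]], twist=[0,0,0,0,0])

```text
time: 10.1
tool_pos: [413.8, -330.8, 44.8]
tcp_rot: [-3.14, 0.001, 0.0]
contact_force: [0.7, -0.7, -0.2]
grip_width: 59.9
finger_force: 0.0
```

Emit:
arm_command(gripper=[60,60,60,60,60], dp=[[0,0,-1],[0,0,-1],[0,0,-1],[0.25,-1,0],[0.25,-1,0]], twist=[0,0,0,0,0])

```text
time: 10.72
tool_pos: [426.9, -280.8, 120.7]
tcp_rot: [3.141, -0.001, -0.001]
contact_force: [0.5, 0.6, -0.1]
grip_width: 59.9
finger_force: 0.0
```

Emit:
arm_command(gripper=[45,45,45,45,45], dp=[[0.25,-1,0],[0.25,-1,0],[0.25,-1,0],[0.25,-1,0],[0.25,-1,0]], twist=[0,0,0,0,0])

```text
time: 11.35
tool_pos: [458.1, -155.3, 120.4]
tcp_rot: [3.141, -0.001, 0.0]
contact_force: [0.5, 0.3, 0.3]
grip_width: 44.7
finger_force: 0.0
```

Emit:
arm_command(gripper=[45,45,45,45,45], dp=[[0.25,-1,0],[0.25,-1,0],[0.25,-1,0],[0.25,-1,0],[0.25,-1,0]], twist=[0,0,0,0,0])

```text
time: 11.98
tool_pos: [489.3, -30.3, 120.3]
tcp_rot: [3.141, -0.001, 0.0]
contact_force: [0.5, 0.7, 0.8]
grip_width: 45.1
finger_force: 0.0
```

Emit:
arm_command(gripper=[45,45,45,45,45], dp=[[0.25,-1,0],[0.25,-1,0],[0.25,-1,0],[0,-0.27,0],[0,0,0]], twist=[0,0,0,-0.84,-0.84])

```text
time: 12.6
tool_pos: [507.9, 51.4, 120.3]
tcp_rot: [3.141, -0.0, 0.15]
contact_force: [-0.5, -0.5, -0.7]
grip_width: 45.1
finger_force: 0.0
```

```bash
python3 - <<'E'
from h import *
im=capture("top")[:,:,::-1].copy();o=get_obs();print(o["time"],o["tool_pos"],o["tcp_rot"])
s=capture("scene")[:,:,::-1]
a=cv2.resize(im[205:295,345:425],(400,450),interpolation=2);b=cv2.resize(s[205:365,195:325],(400,492),interpolation=2)
c=np.zeros((500,800,3),np.uint8);c[:450,:400]=a;c[:492,400:]=b
cv2.imwrite("pics/c4.png",c)
E
```

```text
12.65 [507.84262158  51.129188   120.24879434] [ 3.14141657e+00 -3.94307297e-04  1.52898364e-01]
```

View pics/c4.png

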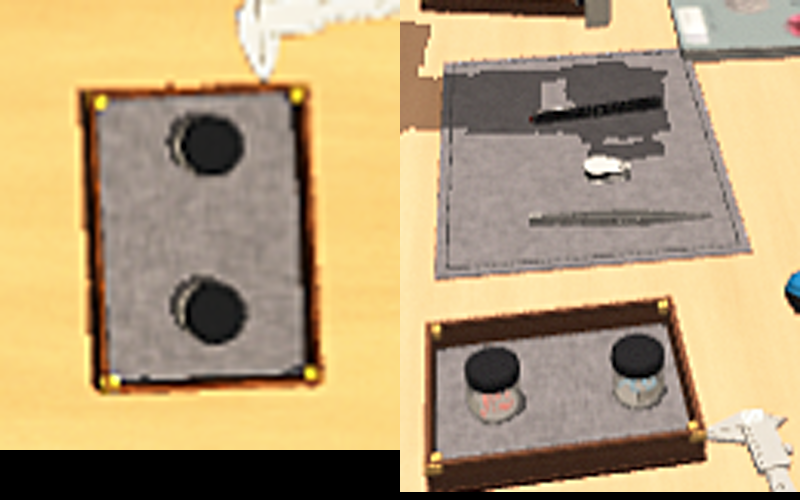

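Both jars stand upright in the tray: top crop (210,145) and (213,310). The scene crop puts the tweezers from (530,219) to (712,215), so their middle is at x≈521. Now I'll grasp the penlight.

Emit:
arm_command(gripper=[45,45,45,45,45], dp=[[0,0,1],[0,0,1],[0,0,1],[0,0,0.8],[0,0,0.4]], twist=[0,0,0,0,0])

```text
time: 13.32
tool_pos: [507.5, 50.5, 14.0]
tcp_rot: [-3.141, 0.001, 0.145]
contact_force: [0.2, 0.3, 0.5]
grip_width: 45.3
finger_force: 0.0
```

Emit:
arm_command(gripper=[45,45,5,5,5], dp=[[0,0,0.3],[0,0,0.05],[0,0,0],[0,0,0],[0,0,0]], twist=[0,0,0,0,0])

```text
time: 13.95
tool_pos: [508.0, 50.7, 6.3]
tcp_rot: [3.141, -0.001, 0.147]
contact_force: [-0.2, -0.1, 0.7]
grip_width: 19.3
finger_force: 0.0
```

Emit:
arm_command(gripper=[5,5,5,5,5], dp=[[0,0,0],[0,0,0],[0,0,-0.2],[0,0,-0.8],[0,0,-1]], twist=[0,0,0,0,0])

```text
time: 14.58
tool_pos: [507.3, 50.7, 56.2]
tcp_rot: [-3.141, 0.001, 0.147]
contact_force: [0.2, -0.2, -0.5]
grip_width: 13.2
finger_force: 30.0
```

Emit:
arm_command(gripper=[5,5,5,5,5], dp=[[0,0,-1],[0,0,-1],[0,0,0],[0,0,0],[0,0,0]], twist=[0.92,0.92,0.92,0.92,0])

```text
time: 15.2
tool_pos: [507.7, 50.7, 106.1]
tcp_rot: [3.141, -0.0, -0.174]
contact_force: [-0.3, 0.7, -0.7]
grip_width: 13.2
finger_force: 30.0
```

Emit:
arm_command(gripper=[5,5,5,5,5], dp=[[-0.47,-0.95,0],[-0.47,-0.95,0],[-0.47,-0.95,0],[-0.47,-0.95,0],[-0.47,-0.95,0]], twist=[0,0,0,0,0])

```text
time: 15.82
tool_pos: [470.2, 178.6, 105.9]
tcp_rot: [3.141, 0.0, -0.172]
contact_force: [-0.3, -0.4, -1.4]
grip_width: 13.1
finger_force: 30.0
```

Emit:
arm_command(gripper=[5,5,5,5,5], dp=[[-0.47,-0.95,0],[-0.47,-0.95,0],[-0.47,-0.95,0],[-0.47,-0.95,0],[-0.47,-0.95,0]], twist=[0,0,0,0,0])

```text
time: 16.45
tool_pos: [432.9, 305.7, 105.9]
tcp_rot: [3.141, 0.0, -0.172]
contact_force: [0.5, 0.5, -0.3]
grip_width: 13.0
finger_force: 30.0
```

Emit:
arm_command(gripper=[5,5,5,5,5], dp=[[-0.45,-0.98,0],[0,0,0.8],[0,0,1],[0,0,0.9],[0,0,0.6]], twist=[0,0,0,0,0])

```text
time: 17.08
tool_pos: [426.1, 330.8, 22.3]
tcp_rot: [3.141, 0.001, -0.173]
contact_force: [-0.9, 0.2, 0.2]
grip_width: 13.0
finger_force: 30.0
```

Emit:
arm_command(gripper=[5,5,5,5,5], dp=[[0,0,0.3],[0,0,0.2],[0,0,0.08],[0,0,0.04],[0,0,0]], twist=[0,0,0,0,0])

```text
time: 17.7
tool_pos: [426.7, 331.1, 8.2]
tcp_rot: [-3.141, -0.001, -0.174]
contact_force: [-0.7, 0.6, -0.9]
grip_width: 13.2
finger_force: 30.0
```

Emit:
arm_command(gripper=[5,5,32,32,32], dp=[[0,0,0.04],[0,0,0],[0,0,0],[0,0,0],[0,0,-0.4]], twist=[0,0,0,0,0])

```text
time: 18.32
tool_pos: [425.9, 330.7, 16.6]
tcp_rot: [3.14, 0.001, -0.174]
contact_force: [-0.4, 0.5, 0.1]
grip_width: 31.6
finger_force: 0.0
```

Emit:
arm_command(gripper=[32,32,32,32,32], dp=[[0,0,-0.8],[0,0,-1],[0,0,-1],[0,0,-0.9],[0,0,0]], twist=[0,0,0,-0.78,-0.78])

```text
time: 18.95
tool_pos: [427.6, 331.7, 112.1]
tcp_rot: [-3.139, -0.004, -0.036]
contact_force: [-0.3, 0.1, -0.5]
grip_width: 31.7
finger_force: 0.0
```

Emit:
arm_command(gripper=[32,32,32,32,32], dp=[[0.25,1,0],[0.25,1,0],[0.25,1,0],[0.25,1,0],[0.25,1,0]], twist=[0,0,0,0,0])

```text
time: 19.58
tool_pos: [453.1, 204.2, 110.1]
tcp_rot: [-3.141, -0.001, -0.038]
contact_force: [-0.5, -0.6, 0.0]
grip_width: 31.8
finger_force: 0.0
```

Emit:
arm_command(gripper=[32,32,32,32,32], dp=[[0.25,1,0],[0.25,1,0],[0.25,1,0],[0.25,1,0],[0.25,1,0]], twist=[0,0,0,0,0])

```text
time: 20.2
tool_pos: [479.6, 78.0, 110.1]
tcp_rot: [3.142, -0.001, -0.038]
contact_force: [-0.1, 0.2, 0.5]
grip_width: 32.2
finger_force: 0.0
```

Emit:
arm_command(gripper=[32,32,32,32,32], dp=[[0.25,1,0],[0.25,1,0],[0.25,1,0],[0.25,1,0],[0.25,1,0]], twist=[0,0,0,0,0])

```text
time: 20.82
tool_pos: [506.1, -48.2, 110.2]
tcp_rot: [3.141, -0.001, -0.038]
contact_force: [0.1, -0.3, -0.2]
grip_width: 31.9
finger_force: 0.0
```

Emit:
arm_command(gripper=[32,32,32,32,32], dp=[[0.25,1,0],[0.25,1,0],[0.22,1,0],[0,0.04,0],[0,0,0]], twist=[0,0,0,0,0])

```text
time: 21.45
tool_pos: [520.6, -123.4, 109.7]
tcp_rot: [-3.141, 0.0, -0.038]
contact_force: [-0.5, -0.0, 0.2]
grip_width: 32.0
finger_force: 0.0
```

```bash
python3 - <<'E'
from h import *
im=capture("top")[:,:,::-1].copy();o=get_obs();print(o["time"],o["tool_pos"],o["tcp_rot"])
s=capture("scene")[:,:,::-1]
a=cv2.resize(im[210:300,130:210],(400,450),interpolation=2);b=cv2.resize(s[180:310,195:315],(400,433),interpolation=2)
c=np.zeros((500,800,3),np.uint8);c[:450,:400]=a;c[:433,400:]=b
cv2.imwrite("pics/c5.png",c)
E
```

```text
21.5 [ 520.63616712 -123.1011439   109.65972661] [-3.14133694e+00  1.82787254e-04 -3.78737756e-02]
```

View pics/c5.png

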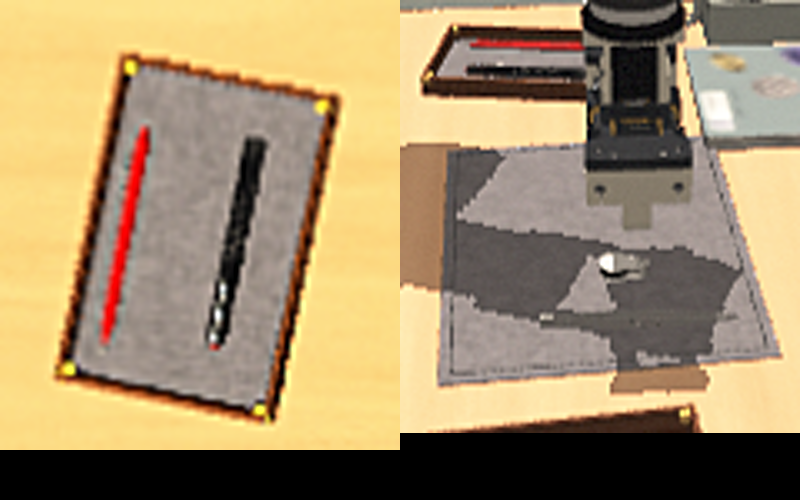

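The penlight lies in the tool tray at (235,240) beside the pen at (125,235). The loupe is undisturbed and the tweezers lie below the gripper. Now I'll grasp the tweezers.

Emit:
arm_command(gripper=[32,32,32,32,32], dp=[[0,0,0.8],[0,0,1],[0,0,1],[0,0,0.7],[0,0,0.4]], twist=[0,0,0,0,0])

```text
time: 22.18
tool_pos: [520.5, -123.0, 11.2]
tcp_rot: [-3.141, 0.001, -0.037]
contact_force: [-0.0, 0.3, -0.3]
grip_width: 32.4
finger_force: 0.0
```

Emit:
arm_command(gripper=[32,32,32,2,2], dp=[[0,0,0.2],[0,0,0.08],[0,0,0],[0,0,0],[0,0,0]], twist=[0,0,0,0,0])

```text
time: 22.8
tool_pos: [521.1, -124.0, 5.3]
tcp_rot: [3.141, -0.001, -0.038]
contact_force: [-0.6, 0.1, 0.4]
grip_width: 16.7
finger_force: 0.0
```

Emit:
arm_command(gripper=[2,2,2,2,2], dp=[[0,0,0],[0,0,0],[0,0,0],[0,0,-0.2],[0,0,-0.6]], twist=[0,0,0,0,0])

```text
time: 23.42
tool_pos: [520.3, -123.7, 24.9]
tcp_rot: [-3.141, 0.002, -0.038]
contact_force: [0.5, -0.4, 0.4]
grip_width: 11.4
finger_force: 30.0
```

Emit:
arm_command(gripper=[2,2,2,2,2], dp=[[0,0,-1],[0,0,-1],[0.36,-0.7,-1],[0.36,-0.7,-1],[0.36,-0.72,-1]], twist=[0,0,0,0,0])

```text
time: 24.05
tool_pos: [550.2, -71.5, 151.9]
tcp_rot: [3.141, -0.001, -0.038]
contact_force: [0.2, 0.3, 0.1]
grip_width: 11.3
finger_force: 30.0
```

Emit:
arm_command(gripper=[2,2,2,2,2], dp=[[0,0,-1],[0,0,-0.84],[0,0,0],[0,0,0],[0,0,0]], twist=[-1,-1,-1,-1,-1])

```text
time: 24.68
tool_pos: [549.8, -71.9, 197.1]
tcp_rot: [3.141, -0.001, 0.401]
contact_force: [0.0, -0.6, 0.0]
grip_width: 11.4
finger_force: 30.0
```

Emit:
arm_command(gripper=[2,2,2,2,2], dp=[[0,0,0],[0,0,0],[0,0,0],[0,0,0],[0,0,0]], twist=[-1,-1,-1,-1,-1])

```text
time: 25.3
tool_pos: [549.8, -71.9, 197.0]
tcp_rot: [3.141, -0.0, 0.837]
contact_force: [0.2, 0.3, -0.4]
grip_width: 11.1
finger_force: 30.0
```

Emit:
arm_command(gripper=[2,2,2,2,2], dp=[[0,0,0],[0,0,0],[0,0,0],[0,0,0],[0,0,0]], twist=[-1,-1,-1,-1,-1])

```text
time: 25.92
tool_pos: [549.8, -71.9, 197.0]
tcp_rot: [3.141, 0.0, 1.274]
contact_force: [0.0, 0.3, 0.9]
grip_width: 11.3
finger_force: 30.0
```

Emit:
arm_command(gripper=[2,2,2,2,2], dp=[[0,0,0],[0,0,0],[0,0,0],[0,0,0],[0,0,0]], twist=[-1,-1,-1,-0.74,0])

```text
time: 26.55
tool_pos: [549.9, -71.9, 196.8]
tcp_rot: [3.141, 0.0, 1.597]
contact_force: [0.5, 0.3, -0.5]
grip_width: 11.7
finger_force: 30.0
```

Emit:
arm_command(gripper=[2,2,2,2,2], dp=[[0,0,0],[0,0,0],[0,0,0],[0,0,0],[0,0,0]], twist=[0,0,0,0,0])

```text
time: 27.18
tool_pos: [549.9, -72.0, 195.9]
tcp_rot: [-3.142, 0.0, 1.597]
contact_force: [-0.2, -0.3, -0.6]
grip_width: 11.4
finger_force: 30.0
```

```bash
python3 - <<'E'
from h import *
im=capture("top")[:,:,::-1].copy();o=get_obs();print(o["time"],o["tool_pos"],o["tcp_rot"])
s=capture("scene")[:,:,::-1]
a=cv2.resize(im[120:260,230:350],(400,467),interpolation=2);b=cv2.resize(s[130:280,230:380],(400,400),interpolation=2)
c=np.zeros((500,800,3),np.uint8);c[:467,:400]=a;c[:400,400:]=b
cv2.imwrite("pics/c6.png",c)
v=w2p([[549,-72,200],[549,-153,200],[549,9,200],[709,-69,200]],"scene");print(((v-[230,130])*2.667+[400,0]).round())
E
```

```text
27.225 [549.92081371 -71.98317897 195.92614331] [-3.14155679e+00  7.55116311e-05  1.59705028e+00]
[[518. 198.]
 [527. 238.]
 [511. 163.]
 [678. 190.]]
```

View pics/c6.png

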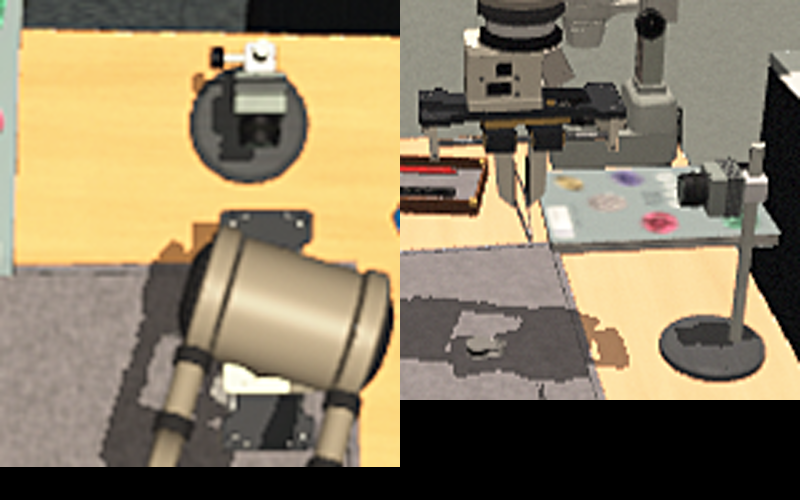

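The tweezers' near end is at (530,242), against a predicted (527,238). They are level and held across the view in front of the lens at (678,190), the loupe is still on the pad, and the grip is steady. I'll hand in.

```bash
python3 -c "
from plant import *
print(close_job())"
```

```text
the job is handed in; nothing more can be done
None
```

I handed the job in at about 27 s, but no verdict came back. In the camera views, the jar stands in the jar tray and the penlight lies in the tool tray. The loupe is still on the pad, and the tweezers are gripped still, level and square in front of the lens at about (550, -72, 200) mm.

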